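# Unfold the press crank and clamp the work

### The job

Swing the folded handle of the bench screw press up out of its crank until it stands fully upright, then with it crank clockwise (seen from above) until the foot comes down on the dish below and clamps it firmly: the crank should have become about half as stiff again as when it ran free. Do not wind much harder than that, which would crush the dish, and do not disturb the jug, cup and mortar standing around; leave the handle upright and let go.

Things in the scene. Friction and masses are not known exactly. Their poses are not given: they have to be found in the camera images.
- press: Bench screw press, bolted down; origin at the middle of its bed plate's underside, on the crank axis; y runs along the bed. Dark steel bed 360 (y) x 130 x 12 mm; two 18 mm columns 156 mm apart; grey crosshead 196 x 52 mm, top 154 mm above the bench (nuts to 162 mm), hub boss and crank above it. Position and yaw vary.
- hub (a point): Vertical axis of the crank, at the height of the crank arm's top face, 190 mm above the bench. Fixed to the press. Hub 38 mm across. The steel crank arm is 16 mm wide and 10 mm thick.
- pivot (a point): Centre of the handle's hinge pin at the outer end of the crank arm: 85 mm out from the crank axis, 13 mm above the arm's top face (203 mm above the bench). The pin is level and square to the arm; its ears are 22 mm wide over all. Moves with the crank.
- grip (a point): Middle of the dark wooden sleeve of the handle: round, 62 mm long, 23 mm thick, turning freely on its stem. 42 mm from the hinge pin; the sleeve spans 11 to 73 mm from the pin. Folded, it lies level 13 mm above the arm, pointing from pin to hub, 203 mm above the bench; upright it stands over the pin. Both sides of it are free, down to 36 mm below its centre line.
- handle (a joint): Angle of the handle about its hinge, rad: 0 folded flat on the arm, 1.571 upright against its stop (working position). The hinge is stiff (0.15 N m, about 3 N near the sleeve's free end) and stays where left, so a pull of over about 3 N towards the hub while cranking folds it in again.
- crank (a joint): Angle of the crank, rad, growing clockwise seen from above, 0 to 5.2; starts at 0 to 1.1. Lowers the screw 9.5 mm per rad. Runs free at 0.6 N m of friction (about 7 N at the upright grip). Clamping with 40 N takes 0.38 N m more (4.5 N more at the grip). The screw holds itself when let go.
- screw: The press screw with the round rubber-faced foot (38 mm across) it carries on a short stack of springs; origin where the unloaded foot's underside lies. Moves only up and down, with the crank. Below it on the bed stands one of three hand-raised dishes, foot up: which, and so how tall (30 to 55 mm, not measured), varies. It touches after 0.5 to 3.7 rad of cranking, then loads up over some tenths of a rad.
- jug: Standing copper jug, 135 mm tall, 86 mm across, origin at the centre of its underside. A bystander.
- cup: Small brass cup, 60 mm tall, 72 mm across, origin at the centre of its underside. A bystander.
- mortar: Brass mortar, 64 mm tall, 84 mm across, origin at the centre of its underside. A bystander.

How it is judged:
On the way, in this order (a step that is already met when the one before it is completed fails the run):
1. the handle has been swung up to within 7 degrees of upright, before the foot bears on the dish (value of joint handle above 1.45 rad and contact force between screw and anything else below 1 N), for 0.2 s.
2. the foot has been cranked down and bears on the dish with more than 15 N, handle upright (value of joint handle above 1.35 rad and contact force between screw and anything else above 15 N), for 0.2 s.
At the end, for the whole second after the job is handed in: The handle stands within 7 degrees of upright, the crank is at rest, the foot presses on the dish with 15 to 75 N, and the robot has let go (value of joint handle above 1.45 rad and contact force between screw and anything else between 15 and 75 N and velocity of joint crank between -0.05 and 0.05 rad/s); the robot touches nothing.
It fails at once if the foot pressed on the dish with more than 80 N (contact force between screw and anything else above 80 N).
It fails at once if the jug, cup or mortar was moved by more than 25 mm (distance of any of jug, cup, mortar from where it was at the start of the episode above 0.025 m).
It also fails if it takes over 58 s, if anything falls off the work surface, if the arm or the gripper's body presses on something with over 40 N, if the wrist force passes 120 N, or if a joint passes its speed limit or range.

### The arm

A 6-joint arm with a two-finger parallel gripper is mounted at the origin on the work surface. World frame = base frame: x ahead of the robot, y to its left, z up, the work surface at z = 0. Lengths are in m, angles in rad, forces in N, time in s.
With the tool pointing down it reaches from about 0.35 to 0.775 m from the base axis. Payload 7.3 kg.
Tool frame: the origin (TCP) lies between the finger pads; the fingertips stand 11 mm ahead of it and the grasp point (between the pads) lies 8 mm behind it (tcp_to_tips is the distance from the TCP to the fingertips, in m); z points along the fingers, y is the line along which they close (so a half turn about z gives the same grasp; the last joint's range is limited). The gripper opens to 92 mm and grips with 3 to 60 N. Pads are 19 mm wide; open, the fingers measure 130 mm over their backs; the gripper's body (75 mm by 190 mm) begins 47 mm behind the grasp point.
Start: joints at [-1.352, 0.342, 1.524, -0, 1.275, -0.146], TCP at [0.187, -0.49, 0.208] pointing down, gripper open.
Joint ranges: [-2.53, 2.53], [-0.77, 2.02], [0.04, 2.7], [-1, 4.14], [0.28, 2.66], [-3.11, 3.11]. Speed limits (rad/s): [2.57, 2.57, 3.14, 3.14, 3.14, 3.14].

### API

Orientations are given as a unit quaternion [x, y, z, w].
In Python, from cell import * gives the robot as it stands.
- The arm moves only by the tool apply_moves, never from a script. Its argument "plan" is a list of rows, each a list of 5 numbers: the shift along the tool's x, y, z in units of 500 mm (1.0 is 500 mm), then the turn about the tool's z in units of 360 degrees (1.0 is 360 degrees), then the closure, from 0 (fully open) to 1 (shut). A call has 1 to 8 rows; each row shifts and turns the commanded pose from where the row before left it, along the tool's axes as they then stand; what a row does not reach is not made up. A row lasts 1/12 s, in which the tool goes at most 41.7 mm and 7.16 degrees, less where a joint would pass 70% of its speed; a pose out of reach is approached as far as the arm can. A call with a number of a shift or a turn outside -1 to 1 is refused whole. A call with a gripper value outside its range is refused whole. The fingers move at their own pace and stop on an object; the grip force is fixed at half the most. Time passes only in rows, so rows that do not move let the fingers close. It gives the time, the measured TCP pose, the force, the opening and the grip force at its end, in the units of the state.
- get_state(): the state, without advancing time (a new reading comes with each control period).
- grab_frame(name): name is "scene" or "top"; returns (picture, depth): 384x512x3 uint8, red, green, blue; 384x512 float32, m along the optical axis (not along the pixel's ray), 0 where there is no reading.
- get_calibration(name): a dict with "fx", "fy", "cx", "cy" (pixels), "position" and "orientation" of the camera in the world. Camera axes: x right, y down, z forward; pixel columns grow to the right and rows downward; lengths in m; the calibration is good to about 2 mm. A picture is of the moment at which its call begins. get_calibration takes no time and is no camera call.
- close_job(): hands the job in; it is judged then, once.
The state is a dict: "clock": time; "q": joint angles; "qd": joint speeds; "joint_efforts": joint torques, N m; "tool_pos": TCP position; "tool_rot": TCP orientation; "ft_force": force on the tool from outside, world axes, zero at the start; "ft_torque": the same for the moment, N m; "opening": finger opening in m; "gripper_force": force on a finger pad.
Only numpy, scipy, OpenCV 4.12 (cv2) and the standard library are available. Lean on these libraries where they do the work, as an engineer would, in place of code of your own. Each camera call takes 0.05 s, during which the arm holds its last target. There are 200 camera calls.

## Working session

There is one attempt and no reset: what is moved stays moved. The work goes in short steps, Python scripts to look and compute and a tool call to move; the robot and the scene stay as the last step left them, time stands still between calls to the robot, and variables do not carry over. Pictures are saved under pics/ and viewed, at most 10 in all, crops included, and the job is handed in when it is done.

Besides the shell and the picture viewer there is one more tool, called after "Emit:" as name(argument=value, ...) on one line, values as JSON. apply_moves: Moves the arm, as the interface text tells. Shifts and turns lie within -1 to 1; 1 stands for 500 mm of shift or 360 degrees of turn. Its arguments: {"type":"object","properties":{"plan":{"type":"array","items":{"type":"array","items":{"type":"number"}}}},"required":["plan"]}

```bash
mkdir -p pics; ls; python3 - <<'E'
from cell import *
import cv2,numpy as np
print(get_state())
for n in("scene","top"):
    p,d=grab_frame(n); cv2.imwrite(f"pics/{n}0.png",p[:,:,::-1]); np.savez(f"{n}0.npz",p=p,d=d); print(get_calibration(n))
E
```

```text
pics
{'clock': 0.0, 'q': array([-1.35198712e+00,  3.42716080e-01,  1.52501911e+00,  8.68061289e-06,
        1.27538990e+00, -1.46003029e-01]), 'qd': array([-0.00052856,  0.0010575 , -0.00058219,  0.00044775, -0.00065773,
       -0.00070728]), 'joint_efforts': array([ 1.15196026e-04, -4.31242847e+01, -2.44220245e+01,  7.17799016e-02,
        5.58531994e-02, -1.25685765e-04]), 'tool_pos': array([ 0.18723317, -0.49001425,  0.2076477 ]), 'tool_rot': array([ 9.83410020e-01,  1.81394997e-01, -2.37380150e-05, -7.65862983e-04]), 'ft_force': array([-0.68061339, -0.23878519,  0.22760742]), 'ft_torque': array([-0.01724049,  0.04206125,  0.02482539]), 'gripper_force': 0.0, 'opening': 0.0916021627024746}
{'fx': 413.77756766322545, 'fy': 413.77756766322545, 'cx': 253.64755656531514, 'cy': 192.29841498116718, 'position': array([ 1.38016261, -0.47795346,  1.02002632]), 'orientation': array([ 0.7842449 ,  0.45205483, -0.21870018, -0.36438522])}
{'fx': 371.01392398066884, 'fy': 371.01392398066884, 'cx': 254.06052663486253, 'cy': 188.0065911402594, 'position': array([0.34522048, 0.01444191, 1.47894631]), 'orientation': array([ 0.71207069, -0.70087539,  0.03160363, -0.0270227 ])}
```

View pics/scene0.png

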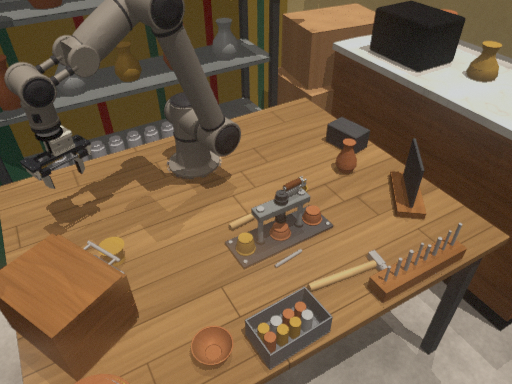

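View pics/top0.png

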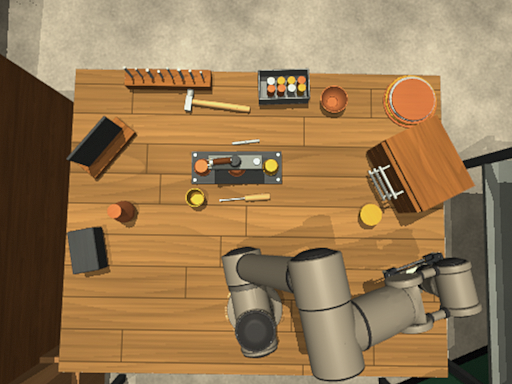

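The scene view shows the press near pixel (280,225) with its handle folded to the right of the hub. The top view shows the bed at about (237,168), hub near (235,161), handle to the left near (220,161), and the cup at (196,198).

```bash
cat > h.py <<'E'
import numpy as np,cv2
from scipy.spatial.transform import Rotation as R
from cell import *
def cloud(n,d):
    c=get_calibration(n); v,u=np.mgrid[:384,:512]
    P=np.stack([(u-c['cx'])/c['fx']*d,(v-c['cy'])/c['fy']*d,d],-1)
    return P@R.from_quat(c['orientation']).as_matrix().T+c['position']
def ray(n,u,v,z):
    c=get_calibration(n); r=R.from_quat(c['orientation']).apply([(u-c['cx'])/c['fx'],(v-c['cy'])/c['fy'],1])
    return c['position']+r*(z-c['position'][2])/r[2]
E
python3 - <<'E'
from h import *
T=np.load("top0.npz");S=np.load("scene0.npz")
t=cv2.resize(T['p'][140:215,180:295,::-1],None,fx=6,fy=6,interpolation=cv2.INTER_CUBIC)
s=cv2.resize(S['p'][170:270,220:340,::-1],None,fx=6,fy=6,interpolation=cv2.INTER_CUBIC)
cv2.imwrite("pics/tc.png",t);cv2.imwrite("pics/sc.png",s)
for n,D in(("top",T),("scene",S)):
    P=cloud(n,D['d']); 
    reg=(abs(P[...,0]-.43)<.15)&(abs(P[...,1]-.06)<.25)
    hsv=cv2.cvtColor(D['p'],cv2.COLOR_RGB2HSV)
    for a,b in((.19,.225),(.145,.165)):
        m=reg&(P[...,2]>a)&(P[...,2]<b)
        q=P[m]; r=cv2.minAreaRect((q[:,:2]*1000).astype(np.float32)); print(n,a,len(q),r,q[:,2].mean())
        v,u=np.nonzero(m); print(u.min(),u.max(),v.min(),v.max())
    m=reg&(P[...,2]>.004)&(P[...,2]<.02)
    q=P[m]; print(n,'bed',len(q),cv2.minAreaRect((q[:,:2]*1000).astype(np.float32)))
E
```

```text
top 0.19 194 ((544.6702880859375, 115.6734619140625), (32.75532150268555, 109.90966796875), 4.706007480621338) 0.2072849466234513
207 239 156 166
top 0.145 533 ((548.6981811523438, 77.26345825195312), (53.062103271484375, 195.82713317871094), 0.8225303888320923) 0.15446915009686268
208 262 155 169
top bed 2382 ((430.12493896484375, 59.63079833984375), (499.4885559082031, 299.5718688964844), 89.94297790527344)
scene 0.19 204 ((551.6390380859375, 118.06278991699219), (33.57528305053711, 115.81580352783203), 4.609048843383789) 0.20421075282373624
276 305 176 196
scene 0.145 636 ((552.5929565429688, 79.57015991210938), (54.401065826416016, 198.35569763183594), 0.2551697790622711) 0.15352958762309535
251 309 188 218
scene bed 1105 ((430.2425231933594, 56.20591735839844), (490.6547546386719, 299.4520263671875), 89.99227905273438)
```

View pics/tc.png

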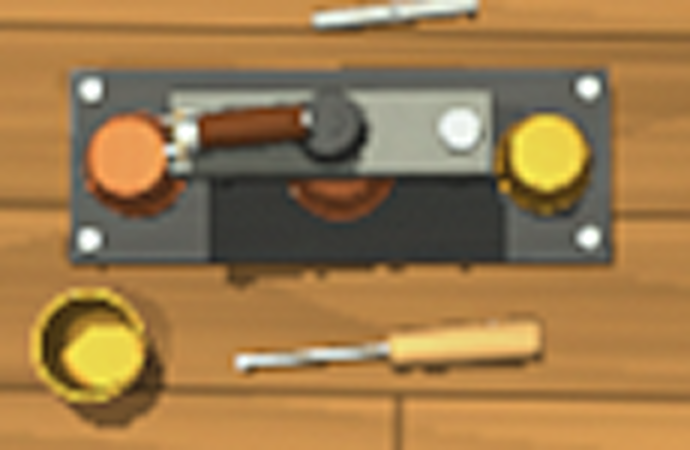

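View pics/sc.png

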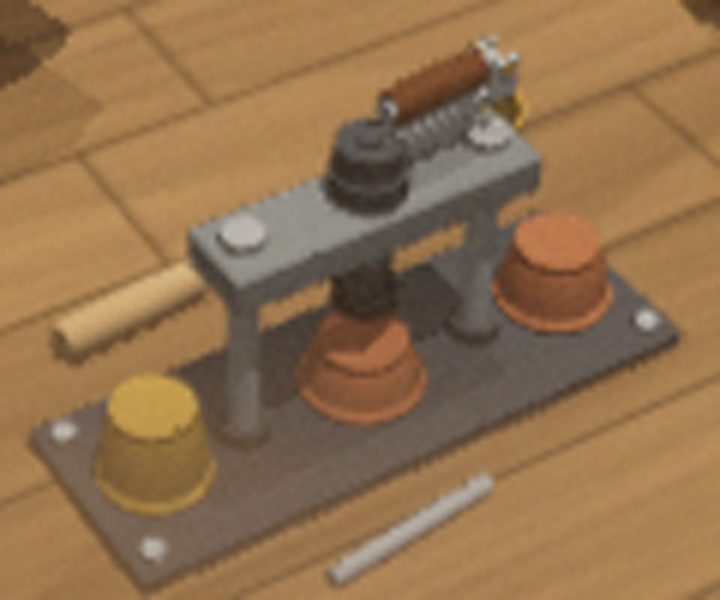

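The crops show the handle folded toward the hub. In the top crop the pin is near (188,132) and the sleeve runs from (200,132) to (305,120). The dish under the foot is copper and low. Next I measure the handle line and work out the moves.

```bash
python3 - <<'E'
from h import *
for n in("top","scene"):
    D=np.load(n+"0.npz");P=cloud(n,D['d'])
    hsv=cv2.cvtColor(D['p'],cv2.COLOR_RGB2HSV).astype(int)
    reg=(abs(P[...,0]-.55)<.06)&(abs(P[...,1]-.11)<.09)&(P[...,2]>.19)
    m=reg&(hsv[...,1]>110)&((hsv[...,0]<14)|(hsv[...,0]>170))
    v,u=np.nonzero(m); q=np.array([ray(n,a,b,.208)[:2] for a,b in zip(u,v)])
    c=q.mean(0); w=np.linalg.svd(q-c)[2][0]; w*=np.sign(w[1])
    print(n,len(q),'grip',c,'dir deg',np.degrees(np.arctan2(w[1],w[0])),'len',np.ptp((q-c)@w)); 
    print(' depth centroid',P[m].mean(0))
print('pin top',ray("top",180+188/6,140+132/6,.21))
# bed corners bolts / cols
for a in((92,90),(588,87),(588,237),(90,240)): print('bolt',ray("top",180+a[0]/6-.4,140+a[1]/6-.4,.016))
for a in((64,431),(153,549),(646,319)): print('sbolt',ray("scene",220+a[0]/6-.4,170+a[1]/6-.4,.016))
E
```

```text
top 95 grip [0.54374672 0.12176996] dir deg 96.19101191871769 len 0.059055774636922784
 depth centroid [0.54293232 0.12132615 0.21323065]
scene 98 grip [0.55028055 0.12403818] dir deg 101.76303810034791 len 0.0733750363020832
 depth centroid [0.55187234 0.12289283 0.20952323]
pin top [0.53838892 0.15580001 0.21      ]
bolt [0.59656809 0.24340091 0.016     ]
bolt [ 0.60411518 -0.0858724   0.016     ]
bolt [ 0.50385326 -0.08690471  0.016     ]
bolt [0.49649812 0.24184409 0.016     ]
sbolt [ 0.50575258 -0.0841802   0.016     ]
sbolt [ 0.60552368 -0.08271447  0.016     ]
sbolt [0.59774926 0.2476487  0.016     ]
```

Emit:
apply_moves(plan=[[0,0,-0.03,-0.0175,0],[0,0,-0.03,-0.0175,0],[0,0,-0.03,-0.0175,0],[0,0,-0.03,-0.0175,0],[0,0,-0.03,-0.0175,0],[0,0,-0.03,-0.0175,0],[0,0,-0.03,-0.0175,0],[0,0,-0.03,-0.0175,0]])

```text
clock: 0.77
tool_pos: [0.1873, -0.4902, 0.3287]
tool_rot: [0.811, 0.585, 0.0, -0.0]
ft_force: [0.0, 0.1, -0.3]
opening: 0.0917
gripper_force: 0.0
```

Emit:
apply_moves(plan=[[0,0,0,-0.0175,0],[0,0,0,-0.0175,0],[0,0,0,-0.0175,0],[0,0,0,-0.0175,0],[0.03,0.023,0,0,0],[0.06,0.046,0,0,0],[0.06,0.046,0,0,0],[0.06,0.046,0,0,0]])

```text
clock: 1.43
tool_pos: [0.2556, -0.3756, 0.3277]
tool_rot: [0.666, 0.746, 0.0, -0.001]
ft_force: [1.4, 0.1, 0.1]
opening: 0.0917
gripper_force: 0.0
```

Emit:
apply_moves(plan=[[0.06,0.046,0,0,0],[0.06,0.046,0,0,0],[0.06,0.046,0,0,0],[0.06,0.046,0,0,0],[0.06,0.046,0,0,0],[0.06,0.046,0,0,0],[0.06,0.046,0,0,0],[0.06,0.046,0,0,0]])

```text
clock: 2.1
tool_pos: [0.4115, -0.1158, 0.3282]
tool_rot: [0.666, 0.746, -0.0, -0.0]
ft_force: [1.1, -1.4, -0.3]
opening: 0.0918
gripper_force: 0.0
```

```bash
cat >> h.py <<'E'
def show(tgt=None):
    s=get_state(); Rm=R.from_quat(s['tool_rot']).as_matrix(); p=s['tool_pos']
    print('t',round(s['clock'],2),'p',p.round(4),'th',np.degrees(np.arctan2(Rm[1,0],Rm[0,0])).round(2),'q6',s['q'][5].round(2),'F',s['ft_force'].round(1),'Ftool',(Rm.T@s['ft_force']).round(1),'op',s['opening'].round(4))
    if tgt is not None: print('shift units',(Rm.T@(np.array(tgt)-p)/.5).round(4))
    return s
E
python3 -c "
from h import *
show([.5465,.1194,.30])"
```

```text
Traceback (most recent call last):
  File "h.py", line 13, in show
    print('t',round(s['clock'],2),'p',p.round(4),'th',np.degrees(np.arctan2(Rm[1,0],Rm[0,0])).round(2),'q6',s['q'][5].round(2),'F',s['ft_force'].round(1),'Ftool',(Rm.T@s['ft_force']).round(1),'op',s['opening'].round(4))
                                                                                                                                                                                                     ^^^^^^^^^^^^^^^^^^
AttributeError: 'float' object has no attribute 'round'
```

Emit:
apply_moves(plan=[[0.06,0.044,0,0,0],[0.06,0.044,0,0,0],[0.06,0.044,0,0,0],[0.06,0.044,0,0,0],[0.06,0.044,0,0,0],[0.06,0.044,0,0,0],[0.055,0.04,0,0,0],[0.022,0.016,0,0,0]])

```text
clock: 2.77
tool_pos: [0.5463, 0.1213, 0.3271]
tool_rot: [0.665, 0.747, -0.0, -0.001]
ft_force: [-0.0, 1.0, 0.6]
opening: 0.0914
gripper_force: 0.0
```

Emit:
apply_moves(plan=[[0,0,0,0,0],[0,0,0.02,0,0.4],[0,0,0.02,0,0.4],[0,0,0,0,0.4],[0,0,0,0,0.4]])

```text
clock: 3.18
tool_pos: [0.5447, 0.1167, 0.308]
tool_rot: [0.666, 0.746, -0.001, -0.0]
ft_force: [0.5, 0.2, 0.3]
opening: 0.0698
gripper_force: 0.0
```

```bash
sed -i "s/s\['opening'\].round(4)/round(s['opening'],4)/" h.py
python3 - <<'E'
from h import *
show([.5465,.1194,.195])
p,d=grab_frame("top"); q,_=grab_frame("scene")
a=cv2.resize(p[120:220,170:290,::-1],(480,400)); b=cv2.resize(q[140:260,230:350,::-1],(400,400))[:,:320]
cv2.imwrite("pics/c1.png",np.hstack([a,b]))
E
```

```text
t 3.18 p [0.5447 0.1167 0.308 ] th 96.46 q6 -0.04 F [0.5 0.2 0.3] Ftool [ 0.1  0.5 -0.3] op 0.0698
shift units [0.005  0.0044 0.226 ]
```

View pics/c1.png

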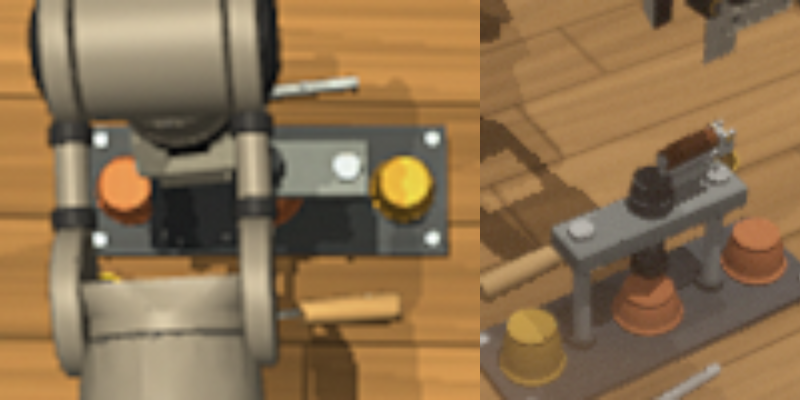

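The gripper hangs above the handle. The top view is blocked by the arm, but the scene view shows the fingers at about (720,30) in the crop, still clear of the press. I'll descend.

Emit:
apply_moves(plan=[[0.005,0.004,0.03,0,0.4],[0,0,0.04,0,0.4],[0,0,0.04,0,0.4],[0,0,0.04,0,0.4],[0,0,0.04,0,0.4],[0,0,0.03,0,0.4],[0,0,0.006,0,0.4],[0,0,0,0,0.4]])

```text
clock: 3.95
tool_pos: [0.5468, 0.1199, 0.1951]
tool_rot: [0.666, 0.746, -0.0, -0.0]
ft_force: [0.7, -0.2, -0.1]
opening: 0.0547
gripper_force: 0.0
```

```bash

python3 - <<'E'
from h import *
show([.5465,.1194,.195])
q,_=grab_frame("scene")
cv2.imwrite("pics/c2.png",cv2.resize(q[140:240,230:350,::-1],(720,600),interpolation=cv2.INTER_CUBIC))
E
```

```text
t 3.95 p [0.5468 0.1199 0.1951] th 96.48 q6 -0.03 F [ 0.7 -0.2 -0.1] Ftool [-0.3  0.7  0.1] op 0.0547
shift units [-0.0009 -0.0007  0.0002]
```

View pics/c2.png

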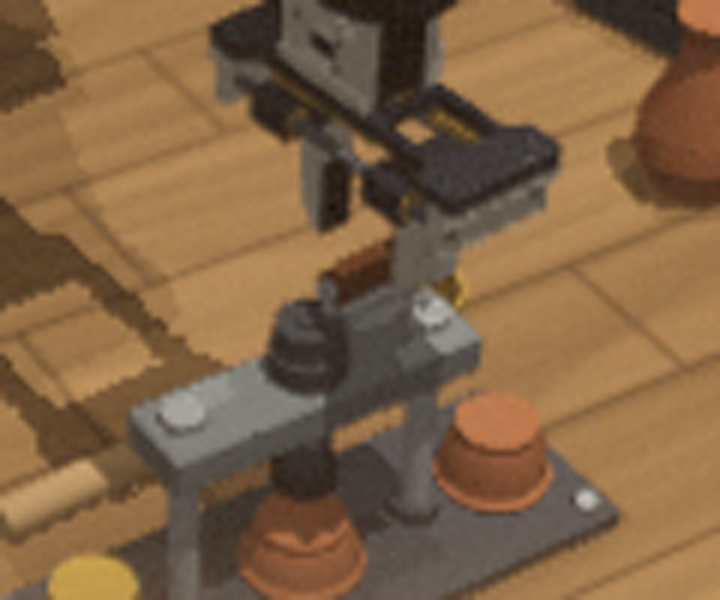

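The sleeve, around (360,270) in the crop, lies between the fingers, with the near finger at (425,250). I'll close.

Emit:
apply_moves(plan=[[0,0,0,0,1],[0,0,0,0,1],[0,0,0,0,1],[0,0,0,0,1],[0,0,0,0,1],[0,0,0,0,1]])

```text
clock: 4.5
tool_pos: [0.5471, 0.1202, 0.1955]
tool_rot: [0.666, 0.746, 0.0, 0.0]
ft_force: [-0.3, 0.1, 0.1]
opening: 0.0197
gripper_force: 0.0
```

```bash

python3 - <<'E'
from h import *
s=show(); print(s['gripper_force'])
L=.0445
a=np.radians(np.linspace(0,91,17))
x=(L*(1-np.cos(a)))/.5; z=-L*np.sin(a)/.5
print(np.c_[np.diff(x),np.diff(z)].round(4))
E
```

```text
t 4.5 p [0.5471 0.1202 0.1955] th 96.5 q6 -0.03 F [-0.3  0.1  0.1] Ftool [ 0.1 -0.3 -0.1] op 0.0197
0.0
[[ 0.0004 -0.0088]
 [ 0.0013 -0.0087]
 [ 0.0022 -0.0086]
 [ 0.003  -0.0083]
 [ 0.0038 -0.008 ]
 [ 0.0046 -0.0075]
 [ 0.0053 -0.0071]
 [ 0.006  -0.0065]
 [ 0.0066 -0.0059]
 [ 0.0071 -0.0052]
 [ 0.0076 -0.0045]
 [ 0.008  -0.0037]
 [ 0.0084 -0.0029]
 [ 0.0086 -0.002 ]
 [ 0.0088 -0.0012]
 [ 0.0088 -0.0003]]
```

```bash

python3 - <<'E'
from h import *
q,d=grab_frame("scene")
cv2.imwrite("pics/c3.png",cv2.resize(q[150:210,250:330,::-1],(800,600),interpolation=cv2.INTER_CUBIC))
s=show(); print(s['gripper_force'])
E
```

```text
t 4.55 p [0.547  0.1202 0.1954] th 96.5 q6 -0.03 F [ 0.1 -0.3  0.1] Ftool [-0.3  0.1 -0.1] op 0.0158
0.0
```

View pics/c3.png

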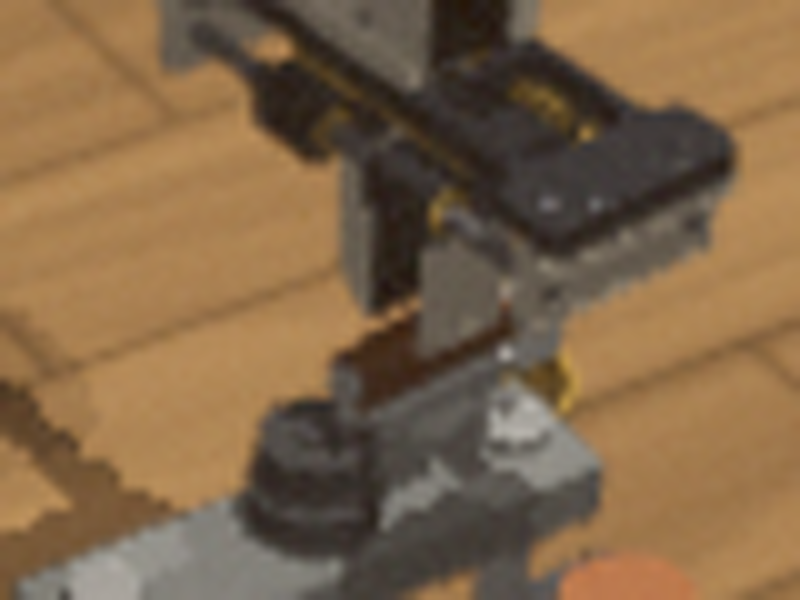

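```bash

python3 - <<'E'
from h import *
q,d=grab_frame("scene");P=cloud("scene",d)
for r in range(170,196,2): print(r,[tuple((P[r,c]*1000).astype(int)) for c in (285,289,293,296,299,302)])
s=show()
E
```

```text
170 [(np.int64(530), np.int64(106), np.int64(255)), (np.int64(577), np.int64(88), np.int64(292)), (np.int64(590), np.int64(93), np.int64(298)), (np.int64(588), np.int64(105), np.int64(292)), (np.int64(622), np.int64(91), np.int64(319)), (np.int64(629), np.int64(96), np.int64(321))]
172 [(np.int64(530), np.int64(106), np.int64(247)), (np.int64(578), np.int64(88), np.int64(285)), (np.int64(590), np.int64(93), np.int64(291)), (np.int64(600), np.int64(97), np.int64(296)), (np.int64(584), np.int64(120), np.int64(276)), (np.int64(632), np.int64(94), np.int64(317))]
174 [(np.int64(531), np.int64(106), np.int64(239)), (np.int64(538), np.int64(116), np.int64(240)), (np.int64(567), np.int64(111), np.int64(261)), (np.int64(602), np.int64(96), np.int64(290)), (np.int64(611), np.int64(100), np.int64(294)), (np.int64(633), np.int64(94), np.int64(311))]
176 [(np.int64(531), np.int64(106), np.int64(232)), (np.int64(538), np.int64(117), np.int64(232)), (np.int64(563), np.int64(114), np.int64(250)), (np.int64(576), np.int64(116), np.int64(257)), (np.int64(615), np.int64(97), np.int64(291)), (np.int64(
[... 2003 characters left out ...]
.int64(166), np.int64(160))]
192 [(np.int64(556), np.int64(92), np.int64(191)), (np.int64(555), np.int64(108), np.int64(183)), (np.int64(533), np.int64(139), np.int64(154)), (np.int64(535), np.int64(150), np.int64(151)), (np.int64(549), np.int64(151), np.int64(161)), (np.int64(554), np.int64(160), np.int64(161))]
194 [(np.int64(563), np.int64(87), np.int64(190)), (np.int64(535), np.int64(122), np.int64(155)), (np.int64(538), np.int64(136), np.int64(151)), (np.int64(543), np.int64(145), np.int64(151)), (np.int64(556), np.int64(147), np.int64(159)), (np.int64(561), np.int64(155), np.int64(159))]
t 4.6 p [0.547  0.1202 0.1953] th 96.5 q6 -0.03 F [-0.2  0.9  1. ] Ftool [ 0.9 -0.1 -1. ] op 0.0119
```

The fingers closed just above the sleeve: depth shows the tips at z≈0.218, not 0.184. I'll check the tip offset.

```bash

python3 - <<'E'
import cell
print([n for n in dir(cell) if not n.startswith('__')])
print(getattr(cell,'tcp_to_tips',None))
from h import *
q,d=grab_frame("scene");P=cloud("scene",d)
# gripper points near the tool axis, lowest
m=(abs(P[...,0]-.547)<.05)&(abs(P[...,1]-.115)<.02)&(P[...,2]>.165)&(P[...,2]<.3)
for x0 in np.arange(.50,.60,.01):
    k=m&(abs(P[...,0]-x0)<.005); 
    if k.sum(): print(round(x0,2),k.sum(),np.sort(P[k][:,2])[:6].round(3))
show()
# bench check
T=cloud("scene",d); k=(T[...,2]<.01)&(T[...,2]>-.02)&(abs(T[...,0]-.45)<.05); print('bench z',np.median(T[k][:,2]))
E
```

```text
['PlanningError', 'close_job', 'get_calibration', 'get_state', 'grab_frame', 'tcp_to_tips']
0.011
0.52 3 [0.256 0.261 0.265]
0.53 12 [0.222 0.225 0.227 0.232 0.236 0.239]
0.54 58 [0.209 0.21  0.212 0.213 0.213 0.214]
0.55 43 [0.17  0.181 0.183 0.184 0.184 0.186]
0.56 69 [0.169 0.183 0.183 0.184 0.185 0.185]
0.57 53 [0.223 0.226 0.227 0.228 0.228 0.23 ]
0.58 14 [0.249 0.261 0.277 0.277 0.281 0.284]
0.59 13 [0.282 0.288 0.289 0.293 0.293 0.293]
t 4.65 p [0.5469 0.1202 0.1953] th 96.5 q6 -0.03 F [-1.6 -0.1  2.8] Ftool [ 0.1 -1.6 -2.8] op 0.0074
bench z -0.0008616413824356073
```

Emit:
apply_moves(plan=[[0,0,-0.02,0,0.4],[0,0,-0.02,0,0.4],[0,0,0,0,0.4],[0,0,0,0,0.4],[0,0,0,0,0.4],[0,0,0,0,0.4],[0,0,0,0,0.4],[0,0,0,0,0.4]])

```text
clock: 5.32
tool_pos: [0.5468, 0.1202, 0.215]
tool_rot: [0.666, 0.746, -0.0, -0.0]
ft_force: [0.0, 0.2, -1.2]
opening: 0.0538
gripper_force: 0.0
```

```bash

python3 - <<'E'
from h import *
s=show()
q,d=grab_frame("scene");P=cloud("scene",d)
p=s['tool_pos']
m=(abs(P[...,0]-p[0])<.06)&(abs(P[...,1]-p[1])<.03)&(P[...,2]>.165)&(P[...,2]<.32)
for x0 in np.arange(.48,.62,.01):
    k=m&(abs(P[...,0]-x0)<.005); 
    if k.sum(): Q=P[k];Q=Q[np.argsort(Q[:,2])][:40]; Q=Q[Q[:,2]>.216][:4]; print(round(x0,2),k.sum(),Q.round(3).tolist())
cv2.imwrite("pics/c4.png",cv2.resize(q[150:210,250:330,::-1],(800,600),interpolation=cv2.INTER_CUBIC))
E
```

```text
t 5.32 p [0.5468 0.1202 0.215 ] th 96.5 q6 -0.03 F [ 0.   0.2 -1.2] Ftool [0.2 0.1 1.2] op 0.0538
0.5 7 [[0.504, 0.105, 0.266], [0.504, 0.105, 0.27], [0.5, 0.107, 0.27], [0.499, 0.107, 0.277]]
0.51 28 [[0.515, 0.106, 0.237], [0.51, 0.105, 0.242], [0.51, 0.105, 0.246], [0.511, 0.104, 0.251]]
0.52 104 [[0.516, 0.109, 0.233], [0.517, 0.128, 0.234], [0.521, 0.113, 0.235], [0.521, 0.121, 0.236]]
0.53 3 [[0.529, 0.091, 0.316], [0.531, 0.093, 0.316], [0.525, 0.093, 0.316]]
0.54 13 [[0.542, 0.093, 0.316], [0.539, 0.092, 0.318]]
0.55 84 []
0.56 73 []
0.57 11 [[0.572, 0.091, 0.312], [0.567, 0.094, 0.312], [0.566, 0.095, 0.315], [0.565, 0.092, 0.316]]
0.58 24 [[0.581, 0.114, 0.235], [0.58, 0.111, 0.236], [0.578, 0.112, 0.238], [0.577, 0.113, 0.24]]
0.59 47 [[0.586, 0.114, 0.243], [0.585, 0.111, 0.243], [0.588, 0.123, 0.244], [0.591, 0.129, 0.248]]
0.6 5 [[0.595, 0.114, 0.252], [0.595, 0.116, 0.285], [0.603, 0.091, 0.314], [0.596, 0.106, 0.319]]
0.61 3 [[0.605, 0.101, 0.302], [0.607, 0.096, 0.308], [0.605, 0.103, 0.315]]
```

View pics/c4.png

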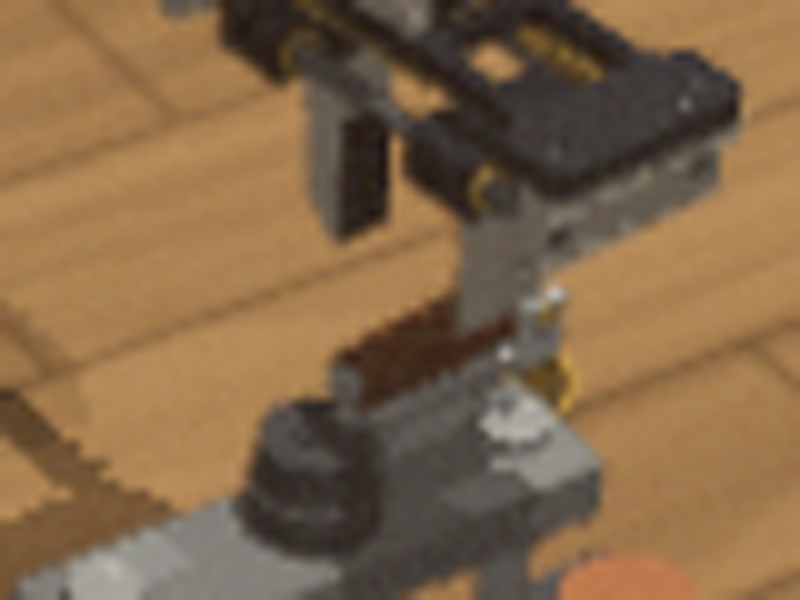

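The tips really stand about 19 mm above the reported TCP, so the reported z is roughly 30 mm low. I'll go down to a TCP reading of 0.165, watching force, and close.

Emit:
apply_moves(plan=[[0,0,0.025,0,0.4],[0,0,0.025,0,0.4],[0,0,0.02,0,0.4],[0,0,0.015,0,0.4],[0,0,0,0,0.4]])

```text
clock: 5.78
tool_pos: [0.5461, 0.1201, 0.171]
tool_rot: [0.666, 0.746, -0.001, -0.001]
ft_force: [0.5, 0.7, 0.3]
opening: 0.0552
gripper_force: 0.0
```

Emit:
apply_moves(plan=[[0,0,0.005,0,0.4],[0,0,0.01,0,0.7],[0,0,0,0,1],[0,0,0,0,1],[0,0,0,0,1],[0,0,0,0,1],[0,0,0,0,1]])

```text
clock: 6.37
tool_pos: [0.5464, 0.12, 0.1655]
tool_rot: [0.666, 0.746, -0.001, -0.0]
ft_force: [-2.3, -1.3, 2.6]
opening: 0.0222
gripper_force: 30.0
```

```bash

python3 - <<'E'
from h import *
s=show();print(s['gripper_force'])
E
```

```text
t 6.37 p [0.5464 0.12   0.1655] th 96.51 q6 -0.03 F [-2.3 -1.3  2.6] Ftool [-1.  -2.5 -2.6] op 0.0222
29.954131096601486
```

Gripped at 22 mm and 30 N. I'll swing up along the arc.

Emit:
apply_moves(plan=[[0.0004,0,-0.0088,0,1],[0.0013,0,-0.0087,0,1],[0.0022,0,-0.0086,0,1],[0.003,0,-0.0083,0,1],[0.0038,0,-0.008,0,1],[0.0046,0,-0.0075,0,1],[0.0053,0,-0.0071,0,1],[0.006,0,-0.0065,0,1]])

```text
clock: 7.03
tool_pos: [0.5448, 0.1325, 0.1972]
tool_rot: [0.666, 0.746, -0.001, 0.0]
ft_force: [-2.1, -7.3, -8.3]
opening: 0.0225
gripper_force: 30.0
```

Emit:
apply_moves(plan=[[0.0066,0,-0.0059,0,1],[0.0071,0,-0.0052,0,1],[0.0076,0,-0.0045,0,1],[0.008,0,-0.0037,0,1],[0.0084,0,-0.0029,0,1],[0.0086,0,-0.002,0,1],[0.0088,0,-0.0012,0,1],[0.0088,0,-0.0003,0,1]])

```text
clock: 7.7
tool_pos: [0.5419, 0.1626, 0.2123]
tool_rot: [0.666, 0.746, -0.001, 0.002]
ft_force: [-5.3, -14.2, 6.9]
opening: 0.022
gripper_force: 30.0
```

```bash

python3 - <<'E'
from h import *
s=show();print(s['gripper_force'])
q,d=grab_frame("scene")
cv2.imwrite("pics/c5.png",cv2.resize(q[140:215,240:340,::-1],(800,600),interpolation=cv2.INTER_CUBIC))
E
```

```text
t 7.7 p [0.5419 0.1626 0.2123] th 96.46 q6 0.05 F [ -5.3 -14.2   6.9] Ftool [-13.5  -6.9  -6.8] op 0.022
30.000701090320945
```

View pics/c5.png

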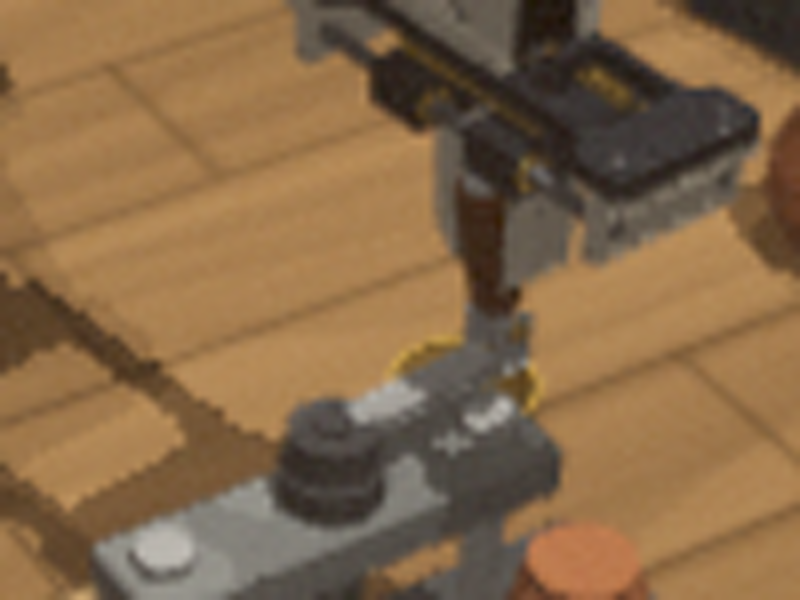

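The handle is nearly up, with the sleeve from (480,190) to (490,310), and still leans a few degrees toward the hub. I'll push outward against the stop.

Emit:
apply_moves(plan=[[0.002,0,0,0,1],[0.002,0,0,0,1],[0,0,0,0,1]])

```text
clock: 8.0
tool_pos: [0.5418, 0.1648, 0.2125]
tool_rot: [0.666, 0.746, -0.001, 0.002]
ft_force: [-5.6, -12.1, 6.1]
opening: 0.022
gripper_force: 30.0
```

Emit:
apply_moves(plan=[[0.002,0,0,0,1],[0.002,0,0,0,1],[0,0,0,0,1]])

```text
clock: 8.25
tool_pos: [0.5416, 0.1668, 0.2126]
tool_rot: [0.666, 0.746, -0.001, 0.002]
ft_force: [-5.0, -12.5, 6.9]
opening: 0.0224
gripper_force: 30.0
```

Emit:
apply_moves(plan=[[0.002,0,0,0,1],[0.002,0,0,0,1],[0,0,0,0,1]])

```text
clock: 8.5
tool_pos: [0.5415, 0.1688, 0.2127]
tool_rot: [0.666, 0.746, -0.001, 0.002]
ft_force: [-4.9, -12.2, 7.6]
opening: 0.0224
gripper_force: 30.0
```

Emit:
apply_moves(plan=[[0.002,0,0,0,1],[0.002,0,0,0,1],[0,0,0,0,1]])

```text
clock: 8.75
tool_pos: [0.5412, 0.1709, 0.2127]
tool_rot: [0.666, 0.746, -0.001, 0.002]
ft_force: [-5.9, -11.8, 6.9]
opening: 0.0223
gripper_force: 30.0
```

```bash

python3 - <<'E'
from h import *
s=show();print(s['gripper_force'])
q,d=grab_frame("scene")
P=cloud("scene",d)
hsv=cv2.cvtColor(q,cv2.COLOR_RGB2HSV).astype(int)
m=(abs(P[...,0]-.545)<.03)&(abs(P[...,1]-.16)<.04)&(P[...,2]>.205)&(P[...,2]<.29)&(hsv[...,1]>110)&((hsv[...,0]<14)|(hsv[...,0]>170))
Q=P[m]; c=Q.mean(0); print(len(Q),c)
for z in np.arange(.21,.29,.008):
    k=abs(Q[:,2]-z)<.004
    if k.sum(): print(round(z,3),k.sum(),Q[k].mean(0).round(4))
p,d=grab_frame("top")
cv2.imwrite("pics/c6.png",cv2.resize(q[140:215,240:340,::-1],(800,600),interpolation=cv2.INTER_CUBIC))
E
```

```text
t 8.75 p [0.5412 0.1709 0.2127] th 96.46 q6 0.06 F [ -5.9 -11.8   6.9] Ftool [-11.1  -7.2  -6.9] op 0.0223
30.000833831727505
55 [0.54932705 0.15601053 0.2489786 ]
0.218 4 [0.549  0.1609 0.2206]
0.226 6 [0.5497 0.1577 0.2262]
0.234 7 [0.5498 0.1561 0.2345]
0.242 6 [0.5491 0.1564 0.2414]
0.25 9 [0.5495 0.1553 0.2503]
0.258 6 [0.5498 0.1541 0.2569]
0.266 9 [0.5493 0.1552 0.2647]
0.274 8 [0.5484 0.155  0.2733]
```

View pics/c6.png

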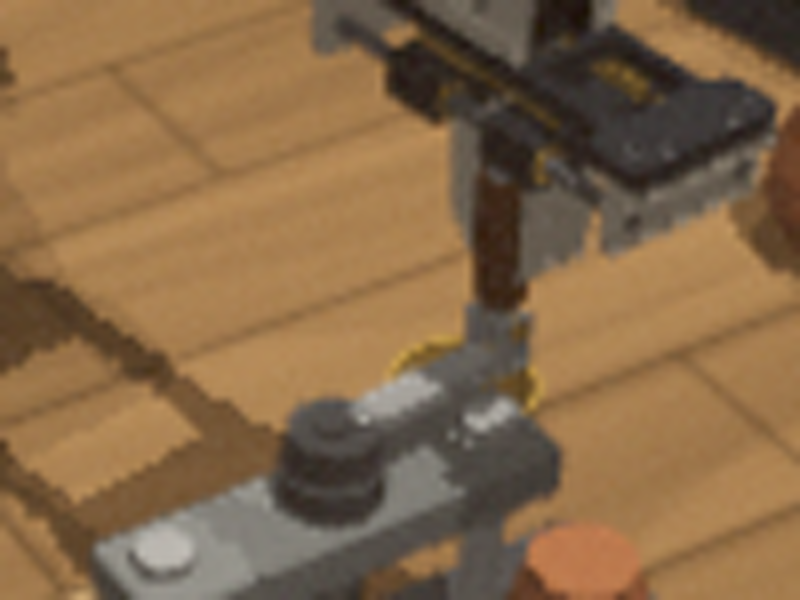

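The sleeve now stands vertical in the view, from (500,175) to (500,310), and the pads slipped at a constant 12 N, so the handle is on its stop. I'll re-seat the grip to drop the residual forces.

Emit:
apply_moves(plan=[[0,0,0,0,0.65],[0,0,0,0,0.65],[-0.008,0,0,0,0.65],[0,0,0,0,1],[0,0,0,0,1],[0,0,0,0,1],[0,0,0,0,1]])

```text
clock: 9.43
tool_pos: [0.5413, 0.1693, 0.2103]
tool_rot: [0.666, 0.746, 0.0, 0.0]
ft_force: [-2.9, -1.1, 5.0]
opening: 0.0218
gripper_force: 30.0
```

```bash

python3 - <<'E'
from h import *
s=show();print(s['gripper_force'])
r=np.array(s['tool_pos'][:2])-[.551,.0797]; print(np.hypot(*r),np.degrees(np.arctan2(r[1],r[0])))
E
```

```text
t 9.43 p [0.5413 0.1693 0.2103] th 96.51 q6 0.05 F [-2.9 -1.1  5. ] Ftool [-0.8 -3.  -5. ] op 0.0218
30.00073855742812
0.09010275037323745 96.18109850754708
```

Emit:
apply_moves(plan=[[-0.0002,0.0094,0,0.0083,1],[-0.0002,0.0094,0,0.0083,1],[-0.0002,0.0094,0,0.0083,1],[-0.0002,0.0094,0,0.0083,1],[-0.0002,0.0094,0,0.0083,1],[-0.0002,0.0094,0,0.0083,1]])

```text
clock: 9.93
tool_pos: [0.5683, 0.1682, 0.2102]
tool_rot: [0.775, 0.632, -0.001, -0.001]
ft_force: [-6.3, -0.4, 6.0]
opening: 0.0223
gripper_force: 30.0
```

```bash
cat >> h.py <<'E'
def st():
    s=show(); r=s['tool_pos'][:2]-np.array([.551,.0797]); print('r',np.hypot(*r).round(4),'ang',np.degrees(np.arctan2(r[1],r[0])).round(2),'T',s['ft_torque'].round(2),'grip',round(s['gripper_force'],1))
E
python3 -c "
from h import *
st()"
```

```text
t 9.93 p [0.5683 0.1682 0.2102] th 78.45 q6 0.36 F [-6.3 -0.4  6. ] Ftool [-1.6 -6.1 -6. ] op 0.0223
r 0.0902 ang 78.95 T [-0.14  1.2  -0.08] grip 30.0
```

```bash
python3 - <<'E'
from h import *
D=np.load("scene0.npz");P=cloud("scene",D['d'])
for c in (277,281,284): print(c,[(r,*(P[r,c]*1000).astype(int).tolist(),*D['p'][r,c].tolist()) for r in range(211,232)])
E
```

```text
277 [(211, 578, 50, 147, 92, 85, 77), (212, 579, 49, 144, 85, 79, 70), (213, 579, 49, 140, 85, 78, 71), (214, 1380, -477, 1020, 79, 73, 68), (215, 579, 49, 131, 75, 65, 57), (216, 548, 70, 92, 61, 51, 41), (217, 551, 68, 91, 60, 49, 42), (218, 547, 71, 82, 57, 45, 36), (219, 554, 66, 86, 54, 40, 29), (220, 556, 65, 83, 57, 45, 38), (221, 559, 63, 81, 56, 40, 30), (222, 560, 63, 78, 73, 53, 37), (223, 534, 80, 43, 105, 67, 46), (224, 540, 76, 45, 105, 68, 47), (225, 545, 73, 47, 106, 70, 47), (226, 548, 71, 45, 105, 68, 45), (227, 553, 68, 47, 105, 68, 44), (228, 555, 67, 44, 124, 81, 51), (229, 556, 66, 41, 171, 110, 73), (230, 563, 61, 45, 159, 101, 65), (231, 566, 60, 43, 118, 75, 50)]
281 [(211, 577, 65, 139, 87, 83, 75), (212, 581, 63, 139, 83, 79, 74), (213, 576, 66, 129, 81, 74, 66), (214, 559, 78, 106, 70, 59, 54), (215, 563, 75, 106, 61, 52, 44), (216, 563, 75, 102, 63, 52, 46), (217, 558, 79, 91, 58, 48, 40), (218, 563, 76, 92, 60, 50, 41), (219, 563, 76, 88, 61, 49, 41), (220, 564, 75, 85, 56, 43, 35), (221, 568, 73, 85, 62, 51, 40), (222, 571, 71, 84, 56, 43, 31), (223, 57
[... 286 characters left out ...]
66)]
284 [(211, 576, 78, 132, 81, 74, 68), (212, 575, 78, 127, 73, 64, 55), (213, 558, 90, 104, 63, 55, 45), (214, 569, 83, 112, 61, 53, 47), (215, 564, 86, 102, 54, 46, 33), (216, 551, 96, 82, 55, 46, 34), (217, 557, 92, 84, 49, 37, 29), (218, 561, 89, 84, 55, 42, 34), (219, 565, 87, 84, 57, 49, 35), (220, 568, 84, 84, 60, 47, 40), (221, 572, 82, 83, 60, 46, 33), (222, 569, 84, 75, 80, 52, 36), (223, 549, 99, 47, 98, 61, 40), (224, 551, 97, 45, 119, 75, 48), (225, 553, 96, 43, 161, 101, 65), (226, 561, 91, 47, 167, 107, 70), (227, 561, 91, 42, 170, 109, 72), (228, 565, 88, 42, 170, 108, 69), (229, 571, 84, 45, 167, 106, 70), (230, 575, 82, 44, 159, 100, 64), (231, 577, 81, 42, 114, 72, 47)]
```

Emit:
apply_moves(plan=[[-0.0002,0.0093,0,0.0083,1],[-0.0002,0.0093,0,0.0083,1],[-0.0002,0.0093,0,0.0083,1],[-0.0002,0.0093,0,0.0083,1]])

```text
clock: 10.27
tool_pos: [0.5859, 0.1629, 0.2102]
tool_rot: [0.836, 0.548, -0.001, -0.001]
ft_force: [-7.6, -0.7, 7.0]
opening: 0.0223
gripper_force: 30.0
```

```bash
python3 -c "
from h import *
st()"
```

```text
t 10.27 p [0.5859 0.1629 0.2102] th 66.49 q6 0.55 F [-7.6 -0.7  7. ] Ftool [-3.7 -6.7 -7. ] op 0.0223
r 0.0902 ang 67.21 T [-0.07  1.31 -0.  ] grip 30.0
```

Depth gives the foot at about 76 mm and the dish top at about 45 mm, so the gap is about 31 mm, or 3.2 rad. Contact should come near −90°. I'll turn the tool at 80% of the crank so joint 6 stays in range.

```bash
cat >> h.py <<'E'
def u(a): a=np.radians(a); return np.array([np.cos(a),np.sin(a)])
def plan(phi0,th0,step,turn,n,off=.0052):
    for i in range(n):
        p0=.085*u(phi0)+off*u(th0); p1=.085*u(phi0-step)+off*u(th0-turn); d=p1-p0
        print([round(d@u(th0)/.5,4),round(d@u(th0-90)/.5,4),0,round(turn/360,4),1],end=', ')
        phi0-=step; th0-=turn
        if i%8==7: print()
E
python3 -c "
from h import *
plan(66.8,66.5,5,4,24)"
```

```text
[np.float64(-0.0006), np.float64(0.0155), 0, 0.0111, 1], [np.float64(-0.0009), np.float64(0.0155), 0, 0.0111, 1], [np.float64(-0.0011), np.float64(0.0155), 0, 0.0111, 1], [np.float64(-0.0014), np.float64(0.0155), 0, 0.0111, 1], [np.float64(-0.0016), np.float64(0.0155), 0, 0.0111, 1], [np.float64(-0.0019), np.float64(0.0154), 0, 0.0111, 1], [np.float64(-0.0021), np.float64(0.0154), 0, 0.0111, 1], [np.float64(-0.0024), np.float64(0.0154), 0, 0.0111, 1], 
[np.float64(-0.0027), np.float64(0.0153), 0, 0.0111, 1], [np.float64(-0.0029), np.float64(0.0153), 0, 0.0111, 1], [np.float64(-0.0032), np.float64(0.0152), 0, 0.0111, 1], [np.float64(-0.0034), np.float64(0.0152), 0, 0.0111, 1], [np.float64(-0.0037), np.float64(0.0151), 0, 0.0111, 1], [np.float64(-0.0039), np.float64(0.015), 0, 0.0111, 1], [np.float64(-0.0042), np.float64(0.015), 0, 0.0111, 1], [np.float64(-0.0044), np.float64(0.0149), 0, 0.0111, 1], 
[np.float64(-0.0047), np.float64(0.0148), 0, 0.0111, 1], [np.float64(-0.0049), np.float64(0.0147), 0, 0.0111, 1], [np.float64(-0.0051), np.float64(0.0146), 0, 0.0111, 1], [np.float64(-0.0054), np.float64(0.0146), 0, 0.0111, 1], [np.float64(-0.0056), np.float64(0.0145), 0, 0.0111, 1], [np.float64(-0.0059), np.float64(0.0144), 0, 0.0111, 1], [np.float64(-0.0061), np.float64(0.0143), 0, 0.0111, 1], [np.float64(-0.0063), np.float64(0.0141), 0, 0.0111, 1],
```

Emit:
apply_moves(plan=[[-0.0006,0.0155,0,0.0111,1],[-0.0009,0.0155,0,0.0111,1],[-0.0011,0.0155,0,0.0111,1],[-0.0014,0.0155,0,0.0111,1],[-0.0016,0.0155,0,0.0111,1],[-0.0019,0.0154,0,0.0111,1],[-0.0021,0.0154,0,0.0111,1],[-0.0024,0.0154,0,0.0111,1]])

```text
clock: 10.93
tool_pos: [0.6304, 0.1222, 0.2102]
tool_rot: [0.955, 0.297, -0.001, -0.001]
ft_force: [-8.5, 3.4, 7.3]
opening: 0.0221
gripper_force: 30.0
```

```bash
python3 -c "
from h import *
st()"
```

```text
t 10.93 p [0.6304 0.1222 0.2102] th 34.51 q6 1.04 F [-8.5  3.4  7.3] Ftool [-5.1 -7.6 -7.2] op 0.0221
r 0.09 ang 28.15 T [ 0.48  1.59 -0.04] grip 30.0
```

Emit:
apply_moves(plan=[[-0.0027,0.0153,0,0.0111,1],[-0.0029,0.0153,0,0.0111,1],[-0.0032,0.0152,0,0.0111,1],[-0.0034,0.0152,0,0.0111,1]])

```text
clock: 11.27
tool_pos: [0.6397, 0.0933, 0.2103]
tool_rot: [0.987, 0.161, -0.001, -0.002]
ft_force: [-8.9, 5.2, 6.1]
opening: 0.0225
gripper_force: 30.0
```

```bash
python3 -c "
from h import *
st()"
```

```text
t 11.27 p [0.6397 0.0933 0.2103] th 18.55 q6 1.27 F [-8.9  5.2  6.1] Ftool [-6.8 -7.8 -6. ] op 0.0225
r 0.0897 ang 8.72 T [ 0.97  1.53 -0.07] grip 30.0
```

```bash
cat >> h.py <<'E'
def ts(off=.0052):
    s=get_state(); Rm=R.from_quat(s['tool_rot']).as_matrix(); th=np.degrees(np.arctan2(Rm[1,0],Rm[0,0]))
    r=s['tool_pos'][:2]-np.array([.551,.0797])-off*u(th); phi=np.degrees(np.arctan2(r[1],r[0])); F=s['ft_force'][:2]
    print('t',round(s['clock'],2),'phi',phi.round(1),'th',th.round(1),'q6',s['q'][5].round(2),'r',np.hypot(*r).round(4),'Ft',-(F@u(phi-90)).round(2),'Fr',(F@u(phi)).round(2),'z',s['tool_pos'][2].round(4))
E
python3 -c "
from h import *
ts()"
```

```text
t 11.27 phi 8.1 th 18.5 q6 1.27 r 0.0846 Ft 6.43 Fr -8.11 z 0.2103
```

Emit:
apply_moves(plan=[[-0.0037,0.0151,0,0.0111,1],[-0.0039,0.015,0,0.0111,1],[-0.0042,0.015,0,0.0111,1],[-0.0044,0.0149,0,0.0111,1],[-0.0047,0.0148,0,0.0111,1],[-0.0049,0.0147,0,0.0111,1]])

```text
clock: 11.77
tool_pos: [0.6344, 0.0485, 0.2103]
tool_rot: [0.999, -0.047, -0.001, -0.002]
ft_force: [-3.8, 9.1, 5.4]
opening: 0.0222
gripper_force: 30.0
```

```bash
python3 -c "
from h import *
ts()"
```

```text
t 11.77 phi -21.4 th -5.4 q6 1.62 r 0.0841 Ft 7.09 Fr -6.84 z 0.2103
```

Emit:
apply_moves(plan=[[-0.0051,0.0146,0,0.0111,1],[-0.0054,0.0146,0,0.0111,1],[-0.0056,0.0145,0,0.0111,1],[-0.0059,0.0144,0,0.0111,1]])

```text
clock: 12.1
tool_pos: [0.6187, 0.0225, 0.2103]
tool_rot: [0.983, -0.186, -0.0, -0.002]
ft_force: [-0.6, 10.0, 3.5]
opening: 0.0219
gripper_force: 30.0
```

```bash
python3 -c "
from h import *
ts()
plan(-48,-21.5,3,2.4,16)"
```

```text
t 12.1 phi -41.3 th -21.4 q6 1.85 r 0.0838 Ft 7.1 Fr -7.09 z 0.2103
[np.float64(-0.0042), np.float64(0.0083), 0, 0.0067, 1], [np.float64(-0.0043), np.float64(0.0082), 0, 0.0067, 1], [np.float64(-0.0044), np.float64(0.0082), 0, 0.0067, 1], [np.float64(-0.0044), np.float64(0.0082), 0, 0.0067, 1], [np.float64(-0.0045), np.float64(0.0081), 0, 0.0067, 1], [np.float64(-0.0046), np.float64(0.0081), 0, 0.0067, 1], [np.float64(-0.0047), np.float64(0.008), 0, 0.0067, 1], [np.float64(-0.0048), np.float64(0.008), 0, 0.0067, 1], 
[np.float64(-0.0048), np.float64(0.0079), 0, 0.0067, 1], [np.float64(-0.0049), np.float64(0.0079), 0, 0.0067, 1], [np.float64(-0.005), np.float64(0.0078), 0, 0.0067, 1], [np.float64(-0.0051), np.float64(0.0078), 0, 0.0067, 1], [np.float64(-0.0051), np.float64(0.0077), 0, 0.0067, 1], [np.float64(-0.0052), np.float64(0.0077), 0, 0.0067, 1], [np.float64(-0.0053), np.float64(0.0076), 0, 0.0067, 1], [np.float64(-0.0054), np.float64(0.0075), 0, 0.0067, 1],
```

```bash
python3 -c "
from h import *
plan(-41.3,-21.4,3,2.52,28)"|sed 's/np.float64(\([^)]*\))/\1/g'
```

```text
[-0.0033, 0.0087, 0, 0.007, 1], [-0.0033, 0.0087, 0, 0.007, 1], [-0.0034, 0.0087, 0, 0.007, 1], [-0.0035, 0.0087, 0, 0.007, 1], [-0.0035, 0.0086, 0, 0.007, 1], [-0.0036, 0.0086, 0, 0.007, 1], [-0.0037, 0.0086, 0, 0.007, 1], [-0.0037, 0.0085, 0, 0.007, 1], 
[-0.0038, 0.0085, 0, 0.007, 1], [-0.0039, 0.0085, 0, 0.007, 1], [-0.0039, 0.0084, 0, 0.007, 1], [-0.004, 0.0084, 0, 0.007, 1], [-0.0041, 0.0084, 0, 0.007, 1], [-0.0041, 0.0083, 0, 0.007, 1], [-0.0042, 0.0083, 0, 0.007, 1], [-0.0043, 0.0083, 0, 0.007, 1], 
[-0.0043, 0.0082, 0, 0.007, 1], [-0.0044, 0.0082, 0, 0.007, 1], [-0.0045, 0.0082, 0, 0.007, 1], [-0.0045, 0.0081, 0, 0.007, 1], [-0.0046, 0.0081, 0, 0.007, 1], [-0.0047, 0.008, 0, 0.007, 1], [-0.0047, 0.008, 0, 0.007, 1], [-0.0048, 0.008, 0, 0.007, 1], 
[-0.0048, 0.0079, 0, 0.007, 1], [-0.0049, 0.0079, 0, 0.007, 1], [-0.005, 0.0078, 0, 0.007, 1], [-0.005, 0.0078, 0, 0.007, 1],
```

Emit:
apply_moves(plan=[[-0.0033,0.0087,0,0.007,1],[-0.0033,0.0087,0,0.007,1],[-0.0034,0.0087,0,0.007,1],[-0.0035,0.0087,0,0.007,1]])

```text
clock: 12.43
tool_pos: [0.6056, 0.0099, 0.2103]
tool_rot: [0.963, -0.271, -0.0, -0.003]
ft_force: [0.6, 11.1, 3.7]
opening: 0.0224
gripper_force: 30.0
```

```bash
python3 -c "
from h import *
ts()"
```

```text
t 12.43 phi -53.2 th -31.4 q6 2.0 r 0.0838 Ft 7.12 Fr -8.53 z 0.2103
```

Emit:
apply_moves(plan=[[-0.0035,0.0086,0,0.007,1],[-0.0036,0.0086,0,0.007,1],[-0.0037,0.0086,0,0.007,1],[-0.0037,0.0085,0,0.007,1]])

```text
clock: 12.77
tool_pos: [0.5902, 0.0003, 0.2103]
tool_rot: [0.935, -0.354, 0.0, -0.003]
ft_force: [2.4, 12.0, 3.8]
opening: 0.0225
gripper_force: 30.0
```

```bash
python3 -c "
from h import *
ts()"
```

```text
t 12.77 phi -65.1 th -41.5 q6 2.16 r 0.0838 Ft 7.24 Fr -9.83 z 0.2103
```

Emit:
apply_moves(plan=[[-0.0038,0.0085,0,0.007,1],[-0.0039,0.0085,0,0.007,1],[-0.0039,0.0084,0,0.007,1]])

```text
clock: 13.02
tool_pos: [0.5776, -0.0048, 0.2103]
tool_rot: [0.91, -0.415, 0.0, -0.003]
ft_force: [3.2, 11.4, 1.3]
opening: 0.022
gripper_force: 30.0
```

```bash
python3 -c "
from h import *
ts()"
```

```text
t 13.02 phi -73.9 th -49.1 q6 2.28 r 0.0839 Ft 6.25 Fr -10.01 z 0.2103
```

Emit:
apply_moves(plan=[[-0.004,0.0084,0,0.007,1],[-0.0041,0.0084,0,0.007,1],[-0.0041,0.0083,0,0.007,1]])

```text
clock: 13.27
tool_pos: [0.5647, -0.0078, 0.2104]
tool_rot: [0.88, -0.474, 0.001, -0.004]
ft_force: [6.1, 12.1, 0.8]
opening: 0.0223
gripper_force: 30.0
```

```bash
python3 -c "
from h import *
ts()"
```

```text
t 13.27 phi -82.6 th -56.6 q6 2.4 r 0.0839 Ft 7.62 Fr -11.23 z 0.2104
```

Emit:
apply_moves(plan=[[-0.0042,0.0083,0,0.007,1],[-0.0043,0.0083,0,0.007,1],[-0.0043,0.0082,0,0.007,1]])

```text
clock: 13.52
tool_pos: [0.5516, -0.0089, 0.2104]
tool_rot: [0.847, -0.531, 0.001, -0.004]
ft_force: [9.2, 10.7, -1.0]
opening: 0.0223
gripper_force: 30.0
```

```bash
python3 -c "
from h import *
ts()"
```

```text
t 13.52 phi -91.2 th -64.2 q6 2.53 r 0.084 Ft 8.98 Fr -10.87 z 0.2104
```

Emit:
apply_moves(plan=[[-0.0044,0.0082,0,0.007,1],[-0.0045,0.0082,0,0.007,1]])

```text
clock: 13.68
tool_pos: [0.5428, -0.0086, 0.2104]
tool_rot: [0.823, -0.568, 0.002, -0.004]
ft_force: [12.4, 11.3, -1.9]
opening: 0.0219
gripper_force: 30.0
```

```bash
python3 -c "
from h import *
ts()"
```

```text
t 13.68 phi -96.8 th -69.3 q6 2.62 r 0.084 Ft 10.96 Fr -12.65 z 0.2104
```

Emit:
apply_moves(plan=[[-0.0015,0.0027,0,0.0023,1]])

```text
clock: 13.77
tool_pos: [0.5412, -0.0084, 0.2104]
tool_rot: [0.819, -0.574, 0.002, -0.004]
ft_force: [12.5, 10.1, -3.9]
opening: 0.0222
gripper_force: 30.0
```

```bash
python3 -c "
from h import *
ts()"
```

```text
t 13.77 phi -97.9 th -70.1 q6 2.63 r 0.084 Ft 10.96 Fr -11.77 z 0.2104
```

Emit:
apply_moves(plan=[[0,0,0,0,1],[0,0,0,0,1],[0,0,0,0,1]])

```text
clock: 14.02
tool_pos: [0.5411, -0.0084, 0.2104]
tool_rot: [0.819, -0.573, 0.001, -0.004]
ft_force: [8.4, 9.1, -1.1]
opening: 0.0223
gripper_force: 30.0
```

```bash
python3 -c "
from h import *
ts()"
```

```text
t 14.02 phi -98.0 th -70.0 q6 2.63 r 0.0841 Ft 7.05 Fr -10.15 z 0.2104
```

Emit:
apply_moves(plan=[[-0.0015,0.0027,0,0.0023,1],[-0.0015,0.0027,0,0.0023,1]])

```text
clock: 14.18
tool_pos: [0.5388, -0.0081, 0.2104]
tool_rot: [0.811, -0.585, 0.002, -0.004]
ft_force: [12.1, 10.8, -2.4]
opening: 0.0223
gripper_force: 30.0
```

```bash
python3 -c "
from h import *
ts()"
```

```text
t 14.18 phi -99.5 th -71.7 q6 2.66 r 0.084 Ft 10.12 Fr -12.62 z 0.2104
```

Emit:
apply_moves(plan=[[0,0,0,0,1],[0,0,0,0,1],[0,0,0,0,0.4],[0,0,0,0,0.4],[0,0,0,0,0.4],[0,0,0,0,0.4],[0,0,0,0,0.4],[0,0,0,0,0.4]])

```text
clock: 14.85
tool_pos: [0.535, -0.0109, 0.2098]
tool_rot: [0.811, -0.585, -0.0, 0.0]
ft_force: [0.8, -0.6, 0.6]
opening: 0.0537
gripper_force: 0.0
```

Emit:
apply_moves(plan=[[0,0,-0.01,0,0.4],[0,0,-0.02,0,0.4],[0,0,-0.04,0,0.4],[0,0,-0.04,0,0.4],[0,0,-0.04,0,0.4],[0,0,-0.04,0,0.4],[0,0,-0.04,0,0.4],[0,0,0,0,0.4]])

```text
clock: 15.52
tool_pos: [0.5366, -0.011, 0.3302]
tool_rot: [0.811, -0.585, 0.004, -0.002]
ft_force: [-0.6, -0.4, 0.1]
opening: 0.055
gripper_force: 0.0
```

```bash
python3 - <<'E'
from h import *
show()
q,d=grab_frame("scene");P=cloud("scene",d)
hsv=cv2.cvtColor(q,cv2.COLOR_RGB2HSV).astype(int)
m=(abs(P[...,0]-.54)<.05)&(abs(P[...,1]+.005)<.05)&(P[...,2]>.205)&(P[...,2]<.29)&(hsv[...,1]>110)&((hsv[...,0]<14)|(hsv[...,0]>170))
Q=P[m]; v,w=np.nonzero(m); print(len(Q),w.min(),w.max(),v.min(),v.max())
for z in np.arange(.21,.29,.01):
    k=abs(Q[:,2]-z)<.005
    if k.sum(): print(round(z,3),k.sum(),Q[k].mean(0).round(4),w[k[:]].min(),w[k].max())
k=Q[:,2]<.275; A=np.polyfit(Q[k][:,2],Q[k][:,:2],1); print('tilt deg xy',np.degrees(np.arctan(A[0])))
E
```

```text
t 15.52 p [ 0.5366 -0.011   0.3302] th -71.66 q6 2.66 F [-0.6 -0.4  0.1] Ftool [ 0.2  0.7 -0.1] op 0.055
75 252 259 178 194
0.22 8 [ 0.5457 -0.0065  0.2219] 253 258
0.23 14 [ 0.5457 -0.0044  0.2306] 253 259
0.24 11 [ 0.5464 -0.0068  0.2411] 253 259
0.25 10 [ 0.5469 -0.0043  0.2511] 253 259
0.26 13 [ 0.547  -0.0089  0.2603] 252 258
0.27 16 [ 0.5461 -0.007   0.2711] 253 258
0.28 3 [ 0.5438 -0.0066  0.2761] 253 258
tilt deg xy [ 0.77779615 -2.56381607]
```

```bash
python3 -c "
from cell import *
print(close_job())"
```

```text
the job is handed in; nothing more can be done
None
```

I handed the job in at about 15.5 s with the handle upright and the gripper let go and clear; the clamp force is my estimate, about 32 N, from the crank stiffening from about 7 N to 10–11 N at the grip. I kept clear of the jug, cup and mortar but did not re-measure them.

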